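# Drive the worn bushing out of a banding-wheel hub

## Task

The hub of a potter's banding wheel stands on two wooden bearers, and a worn brass bushing is stuck in its upright bore. Take the orange-handled drift from the tool rack and push it down through the bore until its handle sits on the hub and the bushing drops out underneath into the blue tray, then let go, leaving the drift standing in the bore. Leave the blue-handled pricker in the rack.

Things in the scene. Friction and masses are not known exactly. Their poses are not given: they have to be found in the camera images.
- hub: Fixed aluminium hub on two wooden bearers over a blue tray 130 x 80 mm, 18 mm high. Origin: on the work surface, on the axis of its vertical through bore; z up. Bore 27 mm diameter, mouth 110 mm and open underside 60 mm above the origin. Boss round it 60 mm diameter, top at 110 mm; flange 120 mm diameter, top at 72 mm; bearers 150 mm long in x, 128 mm over both in y, 60 mm high
- drift_grip (a point): Centre of the handle of the loose drift: orange handle 34 mm diameter, 60 mm long, over a steel rod 17 mm diameter, 58 mm long; 0.14 kg. The point is 30 mm above the shoulder (wider than the hub's bore) and 88 mm above the rod's tip; z from rod to handle. Starts upright, rod in a hole of a fixed wooden rack (75 x 190 mm, 70 mm high, two holes 120 mm apart), shoulder on the rack
- bushing_mid (a point): Centre of the loose brass bushing, 23 mm diameter, 22 mm long, chamfered foot, its hole clogged with grey clay so that it is solid to push on; z along its axis. Starts upright in the hub's bore, its top 12 mm below the mouth, held by three spring plungers that stand 4 mm out of the bore wall, 75 mm above the work surface, and give way; pushing it past them takes about 10 to 13 N downwards
- pricker_mid (a point): Bystander: the pricker, a blue handle 34 mm diameter and 50 mm long above a thin 8 mm shaft 45 mm long, upright in the rack's other hole. The point is the centre of its handle, z up along the tool
Things that resemble listed ones, but are neither listed nor needed, are in the scene too. What is meant by the part that bears drift_grip is not green or turquoise, and is the larger of those in its own colour.

How it is judged:
By the outcome, as a careful person would: the job done as asked, in the order asked, and still so for the second after the job is handed in, with the robot touching nothing.
It also fails if it takes over 43 s, if anything falls off the work surface, if the arm or the gripper's body presses on something with over 40 N, if the wrist force passes 120 N, or if a joint passes its speed limit or range.

## Robot

A 6-joint arm with a two-finger parallel gripper is mounted at the origin on the work surface. World frame = base frame: x ahead of the robot, y to its left, z up, the work surface at z = 0. Lengths are in m, angles in degrees, forces in N, time in s.
With the tool pointing down it reaches from about 0.35 to 0.875 m from the base axis. Payload 4.2 kg.
Tool frame: the origin (TCP) lies midway between the tips of the shut fingers; the grasp point (between the pads) lies 19 mm behind it; y points along the fingers, z is the direction in which the jaws open and shut, and the axes are right-handed (so a half turn about y gives the same grasp; the last joint's range is limited). The gripper opens to 87 mm and grips with 3 to 60 N. Pads are 19 mm wide; open, the fingers measure 117 mm over their backs; the gripper's body (75 mm by 190 mm) begins 51 mm behind the grasp point.
Start: joints at [-56.631, 22.042, 0.453, 0, -68.411, -14.817], TCP at [0.199, -0.592, 0.223] pointing down, gripper open.
Joint ranges: [-179.83, 179.83], [-69.29, 118.12], [-61.27, 80.66], [-181.25, 117.63], [-171.15, -9.14], [-177.46, 177.46]. Speed limits (degrees/s): [159.86, 159.86, 180, 180, 180, 180].

## Interface

Orientations are given as [roll, pitch, yaw] about the fixed x, y, z axes, in that order (R = Rz(yaw) Ry(pitch) Rx(roll)).
In Python, from workcell import env gives the robot as it stands. The module is installed in compiled form; this text tells all that it offers. Calls block until the motion is done:
- env.goto(position, orientation): joint-space move of the TCP to a pose.
- env.move_straight(position, rotation=None, rate=0.15, force_limit=None): straight line of the TCP; rotation=None keeps the orientation; rate is the mean speed in m/s. With force_limit (N) it stops when the force on the tool has changed by that much, and returns True; else False.
- env.set_joints(angles): joint-space move.
- env.gripper_to(opening, grasp_force=None): opening from 0.0 (shut) to 1.0 (fully open); grasp_force is the grip in N (None keeps the last); returns when the fingers have stopped.
- env.dwell(seconds).
- env.inverse_kinematics(position, orientation): joint angles nearest the present ones, or None.
- env.read_state(): the state.
- env.grab_frame(name): name is "scene" or "side" or "wrist"; returns a dict with "image" (400x640x3 uint8, blue, green, red), "fx", "fy", "cx", "cy" (pixels), "position" and "orientation" of the camera in the world. Camera axes: x right, y up, looking along -z (the intrinsics and any distortion apply to the point x, -y, -z); pixel columns grow to the right and rows downward; lengths in m; the calibration is good to about 2 mm. A picture is of the moment at which its call begins. There is no depth.
A pose or a line that the arm cannot do raises env.Unreachable and nothing moves.
- env.close_job(): hands the job in, once; it reports no verdict.
Trained networks look in a picture, given as the dict that the camera call returned (one of the last four; its "shot" number tells which), for a name from the list of things; names that differ only in an ending like _2 or _b are one class to them, and where a whole thing is asked for, a point or a joint stands for the part that bears it (a point fixed in the world has none). Each returns a list of dicts, best first, with "score" (0 to 1); they miss things now and then, are a little off and sometimes report something else, mostly with a low value. They report only what shows in the picture. A call takes as long as a camera call. They do not tell look-alikes from the thing itself.
- env.search_frame(picture, thing): "xyz" ([x, y, z] in m, in world coordinates, good to about 4 mm: the middle of the surface that is visible of it).
- env.trace(picture, thing): "mask" (400x640 bool, what is visible of it).
The state is a dict: "clock": time; "joint_positions": joint angles; "qvel": joint speeds; "joint_torque": joint torques, N m; "position": TCP position; "tool_rot": TCP orientation; "force": force on the tool from outside, world axes, zero at the start; "wrist_torque": the same for the moment, N m; "opening": opening from 0.0 (shut) to 1.0 (fully open).
Only numpy, scipy, OpenCV 4.12 (cv2) and the standard library are available. Lean on these libraries where they do the work, as an engineer would, in place of code of your own. Each camera call takes 0.05 s, during which the arm holds its last target. There are 200 camera calls.

## Working session

There is one attempt and no reset: what is moved stays moved. The work goes in short steps, each a Python script; the robot and the scene stay as the last script left them, time stands still between calls to the robot, and variables do not carry over. Pictures are saved under pics/ and viewed, about 8 in all and at most 12, crops included, and the job is handed in when it is done.

```bash
mkdir -p pics
python3 - <<'E'
from workcell import env
import cv2
for n in ("scene","side"):
    p=env.grab_frame(n); cv2.imwrite(f"pics/{n}0.png",p["image"])
    print(n,p["position"],p["orientation"],p["fx"],p["cx"],[k for k in p])
    for t in ("hub","drift_grip","pricker_mid","bushing_mid"):
        for d in env.search_frame(p,t)[:4]: print(t,d)
print(env.read_state())
E
```

```text
scene [ 1.28373261 -0.51715281  0.73824638] [53.71611062  0.4757466  53.86357651] 496.2524867747164 313.8307902027293 ['image', 'fx', 'fy', 'cx', 'cy', 'position', 'orientation', 'shot']
hub {'xyz': [0.5855, 0.2059, 0.0616], 'score': 0.78}
drift_grip {'xyz': [0.5635, -0.1542, 0.1072], 'score': 0.81}
drift_grip {'xyz': [0.6242, -0.0727, 0.0568], 'score': 0.81}
drift_grip {'xyz': [0.5273, -0.064, 0.0897], 'score': 0.75}
drift_grip {'xyz': [0.6507, -0.1327, 0.0631], 'score': 0.71}
pricker_mid {'xyz': [0.5518, -0.2675, 0.1041], 'score': 0.9}
side [0.45005401 0.63188568 0.85288127] [  39.32390489   -0.85912325 -167.63220508] 463.0407513899153 314.81559199384066 ['image', 'fx', 'fy', 'cx', 'cy', 'position', 'orientation', 'shot']
hub {'xyz': [0.5542, 0.2649, 0.0721], 'score': 0.63}
drift_grip {'xyz': [0.5516, -0.1332, 0.1121], 'score': 0.95}
drift_grip {'xyz': [0.5237, -0.051, 0.0911], 'score': 0.95}
drift_grip {'xyz': [0.644, -0.1199, 0.0662], 'score': 0.72}
drift_grip {'xyz': [0.6183, -0.0614, 0.0621], 'score': 0.59}
pricker_mid {'xyz': [0.5428, -0.2489, 0.1058], 'score': 0.71}
bushing_mid {'xyz': [0.5624, 0.2348, 0.0979], 'score': 0.59}
{'clock': 0.5, 'joint_positions': array([-5.66297836e+01,  2.20407974e+01,  4.49180892e-01, -3.01909084e-03,
       -6.84125919e+01, -1.48175906e+01]), 'qvel': array([ 0.05183869,  0.04407047, -0.02386462,  0.01484462,  0.05789867,
       -0.05236072]), 'joint_torque': array([ 1.86281659e-04, -3.90073156e+01,  1.87447768e+01,  4.22075272e+00,
        1.49908575e-02, -4.28294857e-05]), 'position': array([ 0.1988771 , -0.59244787,  0.22252797]), 'tool_rot': array([-8.99952136e+01, -1.63761091e-03,  1.85515148e+01]), 'force': array([ 0.76029075,  0.01904117, -0.76223312]), 'wrist_torque': array([-0.00200707,  0.02302146,  0.02797097]), 'opening': 0.9995483343109383}
```

View pics/scene0.png

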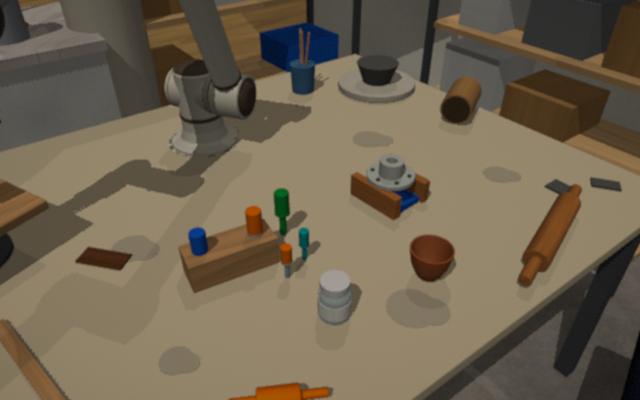

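View pics/side0.png

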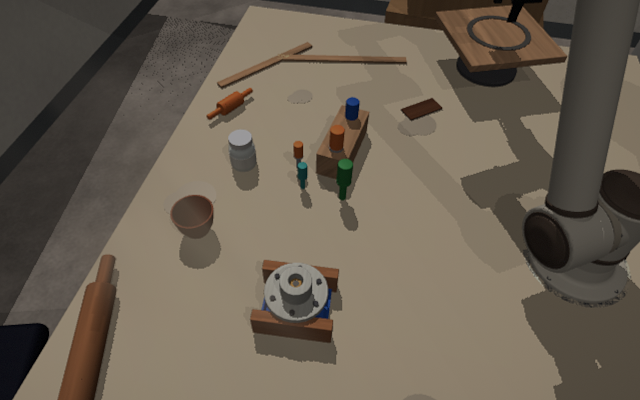

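The wanted drift could be confused with these (scene pixels):
- Orange in rack (254,220)
- Small orange (286,253)
- Green (282,203)
- Turquoise (304,240)
- Orange rolling tool lying down (278,393)

I choose the orange one in the rack, which is the larger orange. I'll triangulate it and check it in a crop.

```bash
cat > h.py <<'E'
from workcell import env
import cv2, numpy as np
from scipy.spatial.transform import Rotation as R
from scipy.optimize import least_squares
def ray(p,uv):
    d=np.array([(uv[0]-p["cx"])/p["fx"],-(uv[1]-p["cy"])/p["fy"],-1])
    return np.array(p["position"]),R.from_euler("xyz",p["orientation"],degrees=True).apply(d)
def onplane(p,uv,z):
    o,d=ray(p,uv); return o+d*(z-o[2])/d[2]
def proj(p,X):
    c=R.from_euler("xyz",p["orientation"],degrees=True).inv().apply(np.atleast_2d(X)-p["position"])
    return np.c_[p["cx"]+p["fx"]*c[:,0]/-c[:,2],p["cy"]+p["fy"]*c[:,1]/c[:,2]]
def tri(ps,uvs):
    return least_squares(lambda X:np.concatenate([proj(p,X)[0]-u for p,u in zip(ps,uvs)]),[.55,0,.08])
def colour(p,lo,hi,minarea=40):
    m=cv2.inRange(cv2.cvtColor(p["image"],cv2.COLOR_BGR2HSV),lo,hi)
    n,_,s,c=cv2.connectedComponentsWithStats(m)
    return [(s[i].tolist(),c[i].round(1).tolist()) for i in range(1,n) if s[i][4]>=minarea]
E
python3 - <<'E'
from h import *
ps=[env.grab_frame(n) for n in ("scene","side")]
print(ps[0]["fy"],ps[0]["cy"],ps[1]["cy"])
M={}
for i,p in enumerate(ps):
    for t in ("drift_grip","pricker_mid","hub","bushing_mid"):
        for d in env.trace(p,t):
            v,u=np.nonzero(d["mask"]); print(i,t,d["score"],len(u),[u.min(),u.max(),v.min(),v.max()],[round(u.mean(),1),round(v.mean(),1)])
    for nm,lo,hi in (("or",(3,200,120),(12,255,255)),("bl",(105,180,60),(125,255,255)),("gr",(50,150,50),(75,255,255))):
        print(i,nm,colour(p,lo,hi))
im=ps[0]["image"][160:300,160:340]; a=cv2.resize(im,None,fx=3,fy=3,interpolation=2)
b=cv2.resize(ps[1]["image"][255:345,245:345],(400,360),interpolation=2)
c=np.zeros((420,540+260,3),np.uint8); c[:,:540]=a; c[:234,540:]=cv2.resize(b,(260,234)); cv2.imwrite("pics/crop1.png",c)
E
```

```text
496.2524867747164 202.9406716679908 193.172535071235
0 drift_grip 0.65 247 [np.int64(298), np.int64(308), np.int64(228), np.int64(259)] [np.float64(303.3), np.float64(241.7)]
0 drift_grip 0.59 521 [np.int64(274), np.int64(289), np.int64(188), np.int64(234)] [np.float64(281.4), np.float64(207.4)]
0 drift_grip 0.56 513 [np.int64(244), np.int64(262), np.int64(205), np.int64(236)] [np.float64(253.0), np.float64(221.0)]
0 drift_grip 0.54 332 [np.int64(280), np.int64(291), np.int64(243), np.int64(277)] [np.float64(285.7), np.float64(257.9)]
0 pricker_mid 0.97 446 [np.int64(188), np.int64(206), np.int64(227), np.int64(254)] [np.float64(197.4), np.float64(240.6)]
0 hub 0.78 3294 [np.int64(349), np.int64(429), np.int64(154), np.int64(219)] [np.float64(389.1), np.float64(185.8)]
0 or []
0 bl [([261, 23, 77, 48, 1627], [306.8, 42.7]), ([396, 192, 22, 19, 179], [407.5, 199.8]), ([189, 228, 18, 27, 358], [197.6, 241.0])]
0 gr [([275, 189, 14, 44, 378], [281.4, 206.3])]
1 drift_grip 0.66 444 [np.int64(336), np.int64(352), np.int64(159), np.int64(197)] [np.float64(343.6), np.float64(174.8)]
1 drift_grip 0.62 159 [np.int64(293), np.int64(302), np.int64(142), np.int64(162)] [np.float64(297.6), np.float64(150.9)]
1 drift_grip 0.58 361 [np.int64(329), np.int64(343), np.int64(125), np.int64(152)] [np.float64(336.0), np.float64(138.9)]
1 drift_grip 0.52 207 [np.int64(297), np.int64(306), np.int64(162), np.int64(188)] [np.float64(301.6), np.float64(173.6)]
1 pricker_mid 0.63 280 [np.int64(345), np.int64(359), np.int64(98), np.int64(120)] [np.float64(351.6), np.float64(108.9)]
1 hub 0.87 5439 [np.int64(250), np.int64(337), np.int64(260), np.int64(342)] [np.float64(295.5), np.float64(301.8)]
1 bushing_mid 0.52 58 [np.int64(290), np.int64(300), np.int64(280), np.int64(285)] [np.float64(295.0), np.float64(282.6)]
1 or []
1 bl [([347, 98, 12, 8, 80], [352.5, 101.6]), ([318, 289, 13, 29, 94], [325.7, 307.3])]
1 gr []
```

View pics/crop1.png

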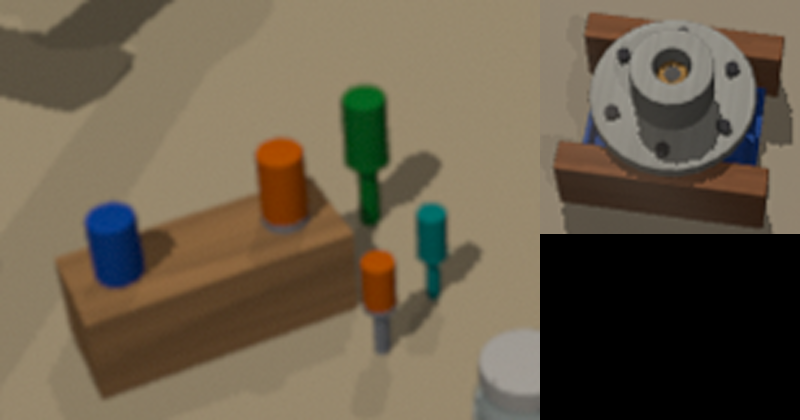

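The crop shows the large orange handle in the rack at scene (253,221). The small orange (286,258), green and turquoise ones stand on the table. The bore mouth is at side ≈(296,281). Next I triangulate and go above for a wrist look.

Run:
```python
from h import *
ps=[env.grab_frame(n) for n in ("scene","side")]
for n,a,b in (("drift",(253,221),(336,138.9)),("prick",(197.4,240.6),(351.6,108.9)),("green",(281.4,207.4),(343.6,174.8)),("smallor",(285.7,257.9),(297.6,150.9))):
    r=tri(ps,[a,b]); print(n,r.x.round(4),r.fun.round(1))
    if n=="drift": D=r.x
    if n=="prick": P=r.x
print("hub",onplane(ps[1],(296.2,280.8),.11),"bushing-top",onplane(ps[1],(295,282.6),.098))
yaw=np.degrees(np.arctan2(*(D-P)[1::-1])) ; print("line",yaw)
for y in (yaw,yaw-180):
    # jaws along (-sin y, cos y): perpendicular to the rack line when y = line angle
    q=env.inverse_kinematics([D[0],D[1],.28],[-90,0,y]); print(y,q)
```

```text
drift [ 0.5564 -0.1465  0.0999] [ 0.9  0.5  0.9 -0.7]
prick [ 0.5392 -0.265   0.0956] [ 0.7  0.5  0.8 -0.6]
green [ 0.5234 -0.0581  0.077 ] [ 0.  0.  0. -0.]
smallor [ 0.6466 -0.129   0.0548] [ 0.2  0.1  0.2 -0.1]
hub [0.55853957 0.24111804 0.11      ] bushing-top [0.56154288 0.23884806 0.098     ]
line 81.73811297175077
81.73811297175077 [  1.37399105  15.20775285  -1.21549104   0.         -73.57675611
  -9.63587808]
-98.26188702824923 [  1.37399105  15.20775285  -1.21549104   0.         -73.57675611
 170.36412192]
```

Run:
```python
from h import *
env.gripper_to(0.8)
env.goto([.5564,-.1465,.25],[-90,0,81.74])
p=env.grab_frame("wrist"); cv2.imwrite("pics/w1.png",p["image"])
print(p["position"],p["orientation"])
for t in ("drift_grip","pricker_mid"):
    for d in env.trace(p,t):
        v,u=np.nonzero(d["mask"]); print(t,d["score"],len(u),[u.min(),u.max(),v.min(),v.max()])
print(proj(p,[[.5564,-.1465,.13],[.5564,-.1465,.07],[.5564,-.1295,.13],[.5734,-.1465,.13]]))
s=env.read_state(); print(s["clock"],s["position"],s["opening"])
```

```text
[ 0.54479741 -0.22179311  0.41288177] [-1.59632887e+01  3.20990148e-02  1.71665624e+02]
drift_grip 0.95 543 [np.int64(241), np.int64(267), np.int64(197), np.int64(226)]
drift_grip 0.89 1076 [np.int64(305), np.int64(337), np.int64(175), np.int64(216)]
drift_grip 0.83 459 [np.int64(273), np.int64(292), np.int64(234), np.int64(266)]
pricker_mid 0.88 1169 [np.int64(303), np.int64(338), np.int64(55), np.int64(97)]
[[320.78821644 201.67311444]
 [320.8825916  188.74763478]
 [323.1996676  217.52845131]
 [304.15111518 204.02455063]]
3.95 [ 0.55616465 -0.14730098  0.24992051] 0.8014660686525673
```

View pics/w1.png

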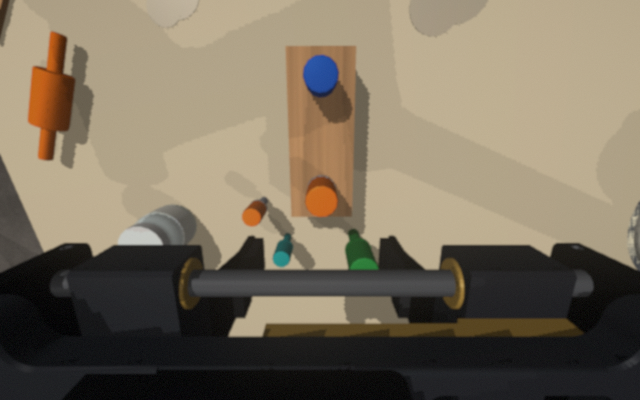

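The wrist view shows the drift top at about (321,200), within 1 px of the prediction, and the rack line is aligned. Next: grasp, lift and hover over the hub.

Run:
```python
from h import *
D=[.5564,-.1465]
print(env.move_straight([*D,.081],force_limit=15))
env.gripper_to(0,50); s=env.read_state(); print("w",s["opening"]*87,s["force"],s["position"])
print(env.move_straight([*D,.20],force_limit=20))
s=env.read_state(); print(s["opening"]*87,s["force"])
env.goto([.5585,.241,.235],[-90,0,81.74])
ps=[env.grab_frame(n) for n in ("scene","side")]
for p in ps: print(proj(p,[[.5585,.241,.11],[.5585,.241,.166],[.5585,.241,.224]]).round(1))
cv2.imwrite("pics/h1.png",np.hstack([cv2.resize(ps[0]["image"][80:240,320:460],(390,446)),cv2.resize(ps[1]["image"][190:350,230:370],(390,446))]))
s=env.read_state(); print(s["clock"],s["position"],s["tool_rot"])
```

```text
False
w 33.17350757440177 [0.15653349 0.79209159 0.77007849] [ 0.55640848 -0.14649856  0.0810498 ]
False
32.96663650995295 [ 0.13568166  0.22124551 -2.22232893]
[[392.1 159.2]
 [394.1 138.8]
 [396.3 116.5]]
[[296.2 280.7]
 [295.7 264.7]
 [295.1 246.1]]
8.425 [0.55879291 0.23969469 0.23487706] [-8.99845124e+01  1.91953330e-02  8.16310832e+01]
```

View pics/h1.png

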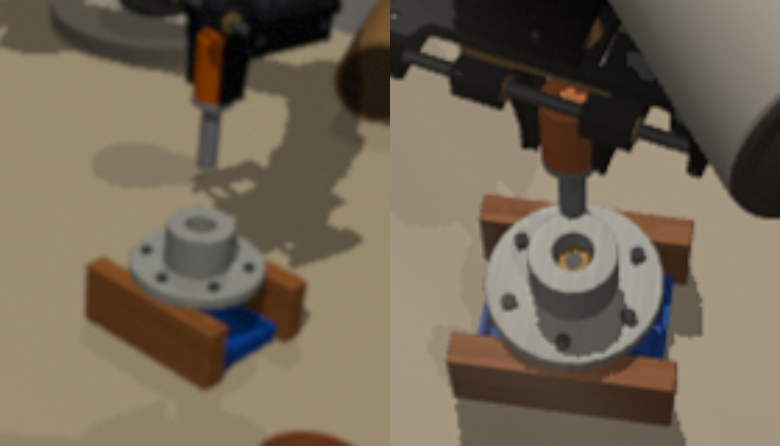

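The drift is held, and the rod axis and tip (scene ≈(394,139), side ≈(295,265)) match the prediction. The bore mouth is at scene (392.1,159.6) and side (296.2,279.6), so I refine with both and insert under a force guard.

Run:
```python
from h import *
ps=[env.grab_frame(n) for n in ("scene","side")]
uv=[(392.1,159.6),(296.2,279.6)]
print(tri(ps,uv).x, [onplane(p,u,.11) for p,u in zip(ps,uv)])
H=np.mean([onplane(p,u,.11) for p,u in zip(ps,uv)],0)[:2]; print(H)
env.move_straight([*H,.20])
print("touch",env.move_straight([*H,.171],rate=.04,force_limit=5))  # tip at 102
s=env.read_state(); print(s["clock"],s["position"],s["force"],s["opening"]*87)
```

```text
[0.55937443 0.23918461 0.11027966] [array([0.55977878, 0.23975374, 0.11      ]), array([0.55911669, 0.23877313, 0.11      ])]
[0.55944774 0.23926344]
touch False
9.7833 [0.55966109 0.23937575 0.17123435] [-0.17422466 -0.22027504 -1.94031061] 33.26408173958164
```

Run:
```python
from h import *
H=[.5594,.2393]
for z,l in ((.160,30),(.150,30),(.140,30),(.130,30),(.124,30)):
    r=env.move_straight([*H,z],rate=.03,force_limit=l); s=env.read_state(); print(z,r,s["clock"],s["position"].round(4),s["force"].round(1),round(s["opening"]*87,1))
    if r: break
else:
    print("seat",env.move_straight([*H,.118],rate=.02,force_limit=10)); s=env.read_state(); print(s["clock"],s["position"].round(4),s["force"].round(1))
ps=[env.grab_frame(n) for n in ("scene","side")]
cv2.imwrite("pics/h2.png",np.hstack([cv2.resize(ps[0]["image"][80:240,320:460],(390,446)),cv2.resize(ps[1]["image"][190:350,230:370],(390,446))]))
```

```text
0.16 False 10.3 [0.5597 0.2396 0.1601] [0.8 0.8 0.1] 33.6
0.15 False 10.7833 [0.5594 0.2393 0.1498] [1.1 0.2 1.1] 33.4
0.14 False 11.2667 [0.5589 0.239  0.1391] [-0.4  0.3 -0.4] 33.1
0.13 False 11.75 [0.5593 0.2392 0.1298] [-0.6  0.2 -1.7] 33.3
0.124 False 12.1 [0.5593 0.2392 0.1237] [ 0.6 -0.4 -0.2] 33.3
seat True
12.375 [0.5599 0.2395 0.121 ] [-0.7 -0.4  4.2]
```

View pics/h2.png

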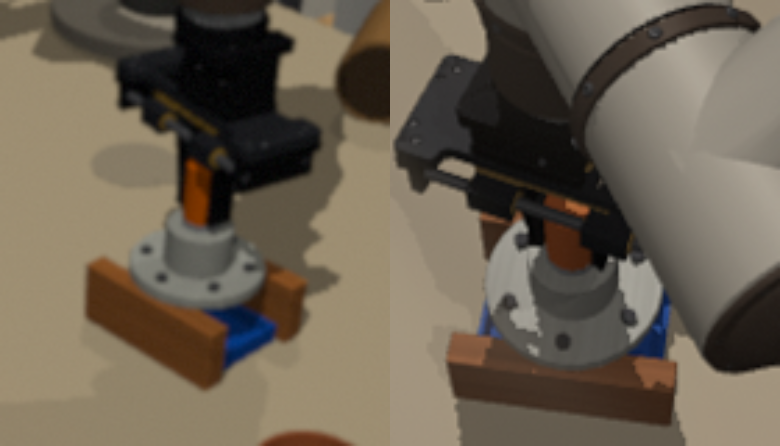

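Shoulder contact came at TCP z = 0.121, exactly where it was expected. I release, retreat, and check the tray.

Run:
```python
from h import *
env.gripper_to(.75); env.dwell(.3)
env.move_straight([.5597,.2394,.26])
env.goto([.42,-.05,.35],[-90,0,81.74])
ps=[env.grab_frame(n) for n in ("scene","side")]
for p in ps:
    print(proj(p,[[.5594,.2393,.14],[.5594,.2393,.17]]).round(1))
    for t in ("bushing_mid","drift_grip","pricker_mid"): print(t,env.search_frame(p,t))
cv2.imwrite("pics/h3.png",np.hstack([cv2.resize(ps[0]["image"][80:240,320:460],(390,446),interpolation=2),cv2.resize(ps[1]["image"][190:350,230:370],(390,446),interpolation=2)]))
s=env.read_state(); print(s["clock"],s["position"].round(4))
```

```text
[[392.9 148.8]
 [394.  137.7]]
bushing_mid []
drift_grip [{'xyz': [0.5252, -0.0605, 0.0876], 'score': 0.91}, {'xyz': [0.5657, 0.2264, 0.1473], 'score': 0.81}, {'xyz': [0.6237, -0.0708, 0.0591], 'score': 0.6}, {'xyz': [0.6495, -0.1338, 0.0623], 'score': 0.56}]
pricker_mid [{'xyz': [0.5505, -0.2711, 0.1056], 'score': 0.95}]
[[295.7 271.4]
 [295.4 262.5]]
bushing_mid []
drift_grip [{'xyz': [0.523, -0.0439, 0.0876], 'score': 0.77}, {'xyz': [0.5518, 0.2515, 0.1639], 'score': 0.55}, {'xyz': [0.6409, -0.1202, 0.0683], 'score': 0.5}, {'xyz': [0.6152, -0.0635, 0.0618], 'score': 0.47}]
pricker_mid [{'xyz': [0.543, -0.2498, 0.1067], 'score': 0.57}]
16.35 [ 0.4202 -0.0497  0.3498]
```

View pics/h3.png

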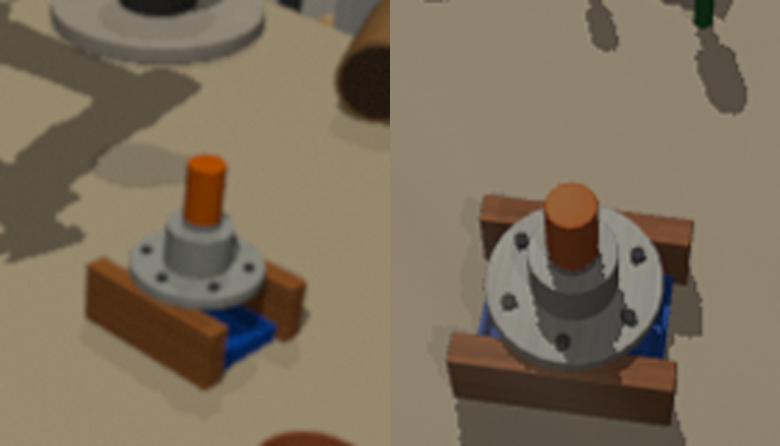

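The drift stands upright and seated (scene handle (394,148)), and the rest of the scene is unchanged. The bushing is hidden under the flange, so I look in from the robot side with the wrist camera if it is reachable.

Run:
```python
from h import *
p=env.grab_frame("wrist"); s=env.read_state()
Rt=R.from_euler("xyz",s["tool_rot"],degrees=True); Rc=R.from_euler("xyz",p["orientation"],degrees=True)
off=Rt.inv().apply(p["position"]-s["position"]); rel=Rt.inv()*Rc
hub=np.array([.5594,.2393,.015]); best=[]
for el in (22,26,30,34,38):
  for az in range(-60,61,15):           # camera sits at bearing az about -x side of the hub
    for dist in (.3,.35,.4,.45,.5):
      e,a=np.radians([el,az]); d=np.array([np.cos(e)*np.cos(a),np.cos(e)*np.sin(a),-np.sin(e)])
      for flip in (0,180):
        z=-d; x=np.cross([0,0,1],z); x/=np.linalg.norm(x); y=np.cross(z,x)
        C=R.from_matrix(np.c_[x,y,z])*R.from_euler("z",flip,degrees=True)
        T=C*rel.inv(); pos=hub-dist*d-T.apply(off)
        if pos[2]<.06 or np.hypot(*(pos-hub)[:2])<.14: continue
        o=T.as_euler("xyz",degrees=True); q=env.inverse_kinematics(pos,o)
        if q is not None: best.append((abs(az)+5*abs(el-30),el,az,dist,flip,pos.round(3).tolist(),o.round(2).tolist(),np.round(q).tolist()))
best.sort(); print(len(best)); [print(b) for b in best[:8]]
```

```text
204
(15, 30, -15, 0.4, 180, [0.386, 0.285, 0.15], [-89.95, -44.03, -15.02], [67.0, 10.0, -61.0, 78.0, -45.0, 118.0])
(15, 30, -15, 0.45, 180, [0.345, 0.297, 0.175], [-89.95, -44.03, -15.02], [79.0, 7.0, -59.0, 64.0, -51.0, 122.0])
(15, 30, -15, 0.5, 180, [0.303, 0.308, 0.2], [-89.95, -44.03, -15.02], [90.0, 4.0, -56.0, 53.0, -58.0, 125.0])
(30, 30, -30, 0.35, 0, [0.418, 0.321, 0.077], [-90.02, 75.97, 149.95], [76.0, 41.0, -53.0, 75.0, -75.0, -94.0])
(30, 30, -30, 0.4, 0, [0.381, 0.343, 0.102], [-90.02, 75.97, 149.95], [83.0, 39.0, -51.0, 67.0, -76.0, -90.0])
(30, 30, -30, 0.4, 180, [0.404, 0.329, 0.15], [-89.95, -44.03, -30.02], [74.0, 19.0, -46.0, 56.0, -54.0, 120.0])
(30, 30, -30, 0.45, 0, [0.343, 0.365, 0.127], [-90.02, 75.97, 149.95], [89.0, 37.0, -48.0, 60.0, -78.0, -86.0])
(30, 30, -30, 0.45, 180, [0.367, 0.35, 0.175], [-89.95, -44.03, -30.02], [81.0, 17.0, -43.0, 49.0, -60.0, 123.0])
```

Run:
```python
from h import *
env.goto([.303,.308,.2],[-89.95,-44.03,-15.02])
p=env.grab_frame("wrist"); print(env.search_frame(p,"bushing_mid"))
c=proj(p,[[.5594,.2393,.03]])[0]; print(c)
cv2.imwrite("pics/b1.png",cv2.resize(p["image"][120:300,220:460],(800,600),interpolation=2))
s=env.read_state(); print(s["clock"],s["position"].round(4),s["force"])
```

```text
[{'xyz': [0.5503, 0.2398, 0.0167], 'score': 0.61}]
[321.10890444 213.33674374]
18.7083 [0.3033 0.3079 0.2002] [-0.06498672 -1.0455374  -0.13935379]
```

View pics/b1.png

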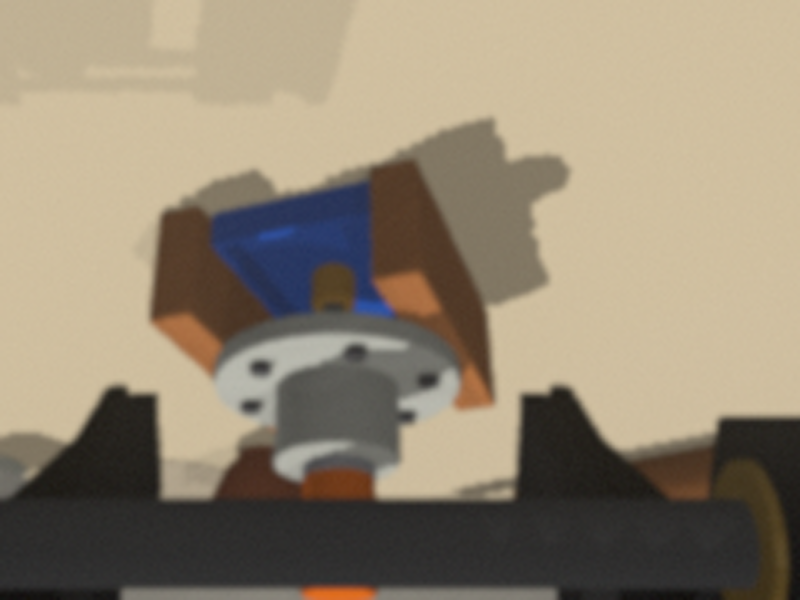

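The upside-down wrist view shows the brass bushing standing in the blue tray (crop (333,287); network xyz 0.550, 0.240, 0.017) and the orange handle seated on the boss. I hand in.

```bash
python3 -c "
from workcell import env
env.close_job()"
```

```text
the job is handed in; nothing more can be done
```

The job is done and handed in. I took the large orange drift from the rack and pushed it down through the hub's bore. I then let go, leaving it standing there.

**Last checks:**
- **Drift:** the handle met the hub at a TCP height of 0.121 m, exactly as predicted, and the pictures after release show it upright and seated.
- **Bushing:** the wrist camera shows it standing in the blue tray, with the network placing it at about (0.550, 0.240, 0.017).
- **Pricker:** the network still finds it at its starting place in the rack.
- **Arm and time:** the arm ended clear of everything, and the clock read about 18.7 s at the last check, against the 43 s limit.

**Not confirmed:** I read the wrist force only at the end of each push step, so I did not see the 10 to 13 N peak as the bushing passed the plungers. The 30 N force stop never tripped during the push. Nothing failed or disagreed.

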